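# Send a clock weight through the tipping gate

## Task

Take the round-headed clock weight off the hanger plate by sliding it along its keyhole slot to the wide end and lifting it out. Lay it in the inclined rest, head uppermost and foot against the stop, and let go of it there; then pick it up again and set it down gently, lying across the tipping tray, so that its own weight tips the tray and it rolls into the catch tray. Leave the square-headed weight hanging, do not push the gate with the hand, and leave the other things on the bench alone.

Things in the scene. Friction and masses are not known exactly. Their poses are not given: they have to be found in the camera images.
- weight: Round brass clock weight, about 360 g: body 28 mm in diameter, 50 mm long; neck 9 mm in diameter, 16 mm long; head 28 mm in diameter, 18 mm high; 84 mm in all. Origin at the centre of the foot (the body's free end), z along the axis to the head. Centre of mass 38 mm from the foot. Starts hanging upright in the narrow part of either slot, head resting on the plate.
- weight_mid (a point): Point on the weight's axis midway along it, 42 mm from the foot.
- weight_top (a point): Centre of the weight's head end face, 84 mm from the foot.
- spare: The other brass weight, hanging in the other slot: square, head 26 x 26 x 18 mm, neck 9 mm in diameter and 16 mm long, body 26 x 26 x 36 mm. Origin at the centre of its foot, z up to the head. It must stay hanging.
- hanger: Fixed level aluminium plate, 150 (x) by 190 (y) by 8 mm, top 110 mm above the bench, on posts over a wooden base; origin under the base's centre, z up. Two keyhole slots along x at y = +45 and -45 mm: a narrow part 12 mm wide from x = -17 to 46 mm, joining a wide eight-sided opening 36 mm across flats centred at x = -35 mm, through which a whole weight can be lifted.
- wide_left (a point): Centre of the wide opening of the slot at y = +45 mm, at the plate's top face.
- wide_right (a point): Centre of the wide opening of the slot at y = -45 mm, at the plate's top face.
- rest: Fixed rest, base 80 (x) by 130 (y) by 10 mm, origin under its centre, z up. Two 7 mm rods, 15 mm between centres, 58 mm long, climb at 45 degrees towards -y from a 32 mm wide stop (6 mm above the axis): a weight in it has its foot-to-head axis along (0, -0.707, 0.707). The rods lie 12 mm or more below that axis and within 11 mm of it sideways, so fingers can straddle body or head from both x sides.
- rest_foot (a point): Where the centre of the weight's foot lies when it is home in the rest, against the stop (frame as the rest's).
- rest_head (a point): Where the centre of the weight's head end face lies when it is home in the rest.
- gate: Fixed tipping gate. Origin on the bench under the pivot, z up, x towards exit and catch tray. The pivot runs along y, 75 mm up, between cheeks 91 mm high at y = +-70 mm. The aluminium tray on it runs from 12 to 107 mm beyond the pivot, 110 mm wide inside, with 12 mm high back and side walls and an open exit; a counterweight bar behind the pivot holds it tilted back.
- tray_spot (a point): Point on the tray's upper face, 62 mm from the pivot in the middle of its width: a good place for the weight, with its axis along the gate's y. It moves with the tray; at rest the face slopes up towards the exit by 0.10 rad.
- rocker (a joint): Tilt of the tray in rad: 0 at rest (held back by the counterweight), growing as the exit end goes down, 0.45 when fully tipped (the tray then slopes down to the exit by 0.35 rad). About 0.04 N m tips it; lightly damped; it swings back to 0 by itself when empty.
- catch (a point): Middle of the catch tray's rubber floor, in its lowest line; axes as the gate's. The tray is 156 mm long (x) and about 147 mm wide inside, walls 48 mm above the bench, 30 mm on the gate side.
- tape: Paper tape roll lying flat, 72 mm across, 38 mm high; origin under its centre.
- tape2: Larger cardboard-coloured tape roll lying flat, 90 mm across, 50 mm high; origin under its centre.
- loupe: Black eye loupe standing on the bench, 34 mm across, 28 mm high; origin under its centre.
- oiler: Small amber oil jar, 36 mm across, 42 mm high; origin under its centre.
- screwdriver: Screwdriver lying on the bench, 130 mm long along its x.
- vise: Round steel movement stand, 56 mm across, 44 mm high; origin under its centre.
There are look-alikes about, which are no part of the job. Leave any black look-alike of the weight alone.

How it is judged:
On the way, in this order (a step that is already met when the one before it is completed fails the run):
1. the round-headed weight is lifted clear above the hanger plate (z of weight in the frame of hanger above 0.115 m), for 0.05 s.
2. the weight lies home in the inclined rest, foot at the stop, head up, let go (distance between weight and rest_foot below 0.012 m and distance between weight_top and rest_head below 0.012 m and linear speed of weight below 0.02 m/s and contact force between the fingers and weight below 0.05 N), for 0.2 s.
3. the weight, let go, lies over the tray and has tipped it (value of joint rocker above 0.15 rad and x of weight_mid in the frame of gate between 0.01 and 0.125 m and y of weight_mid in the frame of gate between -0.045 and 0.045 m and contact force between weight and gate above 0.1 N and contact force between the fingers and weight below 0.05 N).
At the end, for the whole second after the job is handed in: The round-headed weight lies still and let go in the catch tray (midpoint within 70 mm along and 65 mm across of its middle, under 45 mm above its floor); the empty rocker is back at rest (below 0.05 rad); the square-headed weight still hangs in its slot (height within 5 mm) (x of weight_mid in the frame of catch between -0.07 and 0.07 m and y of weight_mid in the frame of catch between -0.065 and 0.065 m and z of weight_mid in the frame of catch below 0.045 m and linear speed of weight below 0.02 m/s and value of joint rocker below 0.05 rad and contact force between the fingers and weight below 0.05 N and z of spare in the frame of hanger between 0.053 and 0.063 m); the robot touches nothing.
It fails at once if the hand pushes the tipping gate (more than 5 N) (contact force between the fingers and gate above 5 N).
It fails at once if the weight is dropped on the tray (falls free over it at more than 0.6 m/s, some 20 mm of fall, before the tray has tipped) (contact force between the fingers and weight below 0.05 N and linear speed of weight above 0.6 m/s and value of joint rocker below 0.1 rad and x of weight_mid in the frame of gate between -0.05 and 0.09 m and y of weight_mid in the frame of gate between -0.08 and 0.08 m).
It fails at once if the square-headed weight is moved by more than 20 mm (distance of spare from where it was at the start of the episode above 0.02 m).
It fails at once if a bystander on the bench is moved by more than 30 mm (distance of any of tape, tape2, loupe, oiler, screwdriver, vise from where it was at the start of the episode above 0.03 m).
It also fails if it takes over 67 s, if anything falls off the work surface, if the arm or the gripper's body presses on something with over 40 N, if the wrist force passes 120 N, or if a joint passes its speed limit or range.

## Robot

A 6-joint arm with a two-finger parallel gripper is mounted at the origin on the work surface. World frame = base frame: x ahead of the robot, y to its left, z up, the work surface at z = 0. Lengths are in m, angles in rad, forces in N, time in s.
With the tool pointing down it reaches from about 0.3 to 0.775 m from the base axis. Payload 14.6 kg.
Tool frame: the origin (TCP) lies on the centre line of the jaws, within the pads' length; the fingertips stand 25 mm ahead of it and the grasp point (between the pads) lies 6 mm ahead of it (ctrl.tip_reach is the distance from the TCP to the fingertips, in m); z points along the fingers, y is the line along which they close (so a half turn about z gives the same grasp; the last joint's range is limited). The gripper opens to 94 mm and grips with 3 to 60 N. Pads are 16 mm wide; open, the fingers measure 119 mm over their backs; the gripper's body (75 mm by 177 mm) begins 78 mm behind the grasp point.
Start: joints at [-1.353, 0.3, 1.521, -0, 1.321, -0.067], TCP at [0.155, -0.528, 0.23] pointing down, gripper open.
Joint ranges: [-3.03, 3.03], [-0.79, 2.21], [0.23, 2.52], [-1.04, 4.18], [0, 3.07], [-2.55, 2.55]. Speed limits (rad/s): [2.22, 2.22, 2.57, 3.14, 3.14, 3.14].

## Interface

Orientations are given as [roll, pitch, yaw] about the fixed x, y, z axes, in that order (R = Rz(yaw) Ry(pitch) Rx(roll)).
In Python, from station import ctrl gives the robot as it stands. The module is installed in compiled form; this text tells all that it offers.
- The arm moves only by the tool apply_moves, never from a script. Its argument "deltas" is a list of rows, each a list of 7 numbers: the closure in counts, from 0 (fully open) to 255 (shut), then the shift along the world's x, y, z in cm, then the turn, a rotation vector about the world's x, y, z in rad. In form: [[jaw, tx, ty, tz, ax, ay, az], ...]. A call has 1 to 10 rows; each row shifts and turns the commanded pose from where the row before left it; what a row does not reach is not made up. A row lasts 1/10 s, in which the tool goes at most 50 mm and 8.59 degrees, less where a joint would pass 70% of its speed; a pose out of reach is approached as far as the arm can. A call with a gripper value outside its range is refused whole. The fingers move at their own pace and stop on an object; "grip_force" is the grip in N (left out, the last holds). Time passes only in rows, so rows that do not move let the fingers close. It gives the time, the measured TCP pose, the force, the opening and the grip force at its end, in the units of the state.
- ctrl.get_obs(): the state, without advancing time (a new reading comes with each control period).
- ctrl.camera(name): name is "scene" or "top"; returns a dict with "img" (384x512x3 uint8, red, green, blue), "K" (3x3 intrinsics, pixels), "pose" (4x4, takes a point from camera to world coordinates). Camera axes: x right, y up, looking along -z (the intrinsics and any distortion apply to the point x, -y, -z); pixel columns grow to the right and rows downward; lengths in m; the calibration is good to about 2 mm. A picture is of the moment at which its call begins. There is no depth.
- ctrl.hand_in(): hands the job in; it is judged then, once.
The state is a dict: "time_s": time; "qpos": joint angles; "joint_vel": joint speeds; "tau": joint torques, N m; "ee_pos": TCP position; "eef_rot": TCP orientation; "force": force on the tool from outside, world axes, zero at the start; "moment": the same for the moment, N m; "grip_width": finger opening in m; "grip_force": force on a finger pad.
Only numpy, scipy, OpenCV 4.12 (cv2) and the standard library are available. Lean on these libraries where they do the work, as an engineer would, in place of code of your own. Each camera call takes 0.05 s, during which the arm holds its last target. There are 200 camera calls.

## Working session

There is one attempt and no reset: what is moved stays moved. The work goes in short steps, Python scripts to look and compute and a tool call to move; the robot and the scene stay as the last step left them, time stands still between calls to the robot, and variables do not carry over. Pictures are saved under pics/ and viewed, at most 10 in all, crops included, and the job is handed in when it is done.

Besides the shell and the picture viewer there is one more tool, called after "Call:" by a JSON object that holds its "api" and its "payload". apply_moves: Moves the arm, as the interface text tells. Its arguments: {"type":"object","properties":{"deltas":{"type":"array"},"grip_force":{"type":"number"}},"required":["deltas"]}

```bash
mkdir -p pics
cat > h.py <<'E'
import numpy as np, cv2
from station import ctrl
def snap(n,f=None):
    c=ctrl.camera(n); np.savez(f'{n}.npz',K=c['K'],pose=c['pose'],img=c['img'])
    if f: cv2.imwrite(f'pics/{f}.png',cv2.resize(c['img'][:,:,::-1],None,fx=1.5,fy=1.5,interpolation=cv2.INTER_CUBIC))
    return c
def ray(n,u,v):
    c=np.load(f'{n}.npz');d=np.linalg.inv(c['K'])@[u,v,1.];d=d*[1,-1,-1]
    P=c['pose'];return P[:3,3],P[:3,:3]@d
def at(n,u,v,z):
    o,d=ray(n,u,v);return o+d*(z-o[2])/d[2]
def proj(n,p):
    c=np.load(f'{n}.npz');P=c['pose'];q=P[:3,:3].T@(np.array(p)-P[:3,3]);q=q*[1,-1,-1];q=c['K']@q;return q[:2]/q[2]
E
python3 - <<'E'
from h import *
for n in('scene','top'):
    c=snap(n,n+'1');print(n,c['K'],c['pose'].round(3),[k for k in c])
print(ctrl.get_obs(), ctrl.tip_reach)
E
```

```text
scene [[377.98252134   0.         256.41100887]
 [  0.         377.98252134 187.87939043]
 [  0.           0.           1.        ]] [[ 0.155 -0.643  0.75   1.204]
 [ 0.988  0.106 -0.113 -0.079]
 [-0.007  0.758  0.652  0.683]
 [ 0.     0.     0.     1.   ]] ['img', 'K', 'pose']
top [[482.6036534    0.         262.03402279]
 [  0.         482.6036534  190.25181074]
 [  0.           0.           1.        ]] [[ 0.023  0.983 -0.183  0.298]
 [-1.     0.024  0.005  0.018]
 [ 0.009  0.183  0.983  1.487]
 [ 0.     0.     0.     1.   ]] ['img', 'K', 'pose']
{'time_s': 0.1, 'qpos': array([-1.35262227e+00,  3.00435428e-01,  1.52148972e+00, -1.62489574e-05,
        1.32070557e+00, -6.66107376e-02]), 'joint_vel': array([-8.61290074e-05, -2.41249513e-03, -7.24235426e-04,  2.36395353e-03,
       -9.76000931e-04, -1.09904645e-03]), 'tau': array([ 1.83125398e-03, -5.32637000e+01, -3.53281510e+01,  7.09882937e-02,
        2.34444276e-02, -4.46721367e-05]), 'ee_pos': array([ 0.15446741, -0.52765501,  0.22994453]), 'eef_rot': array([-3.14055584e+00, -5.33911781e-05,  2.84788800e-01]), 'force': array([-0.31061225,  0.68732186, -0.26757584]), 'moment': array([0.04352111, 0.00922213, 0.00038729]), 'grip_force': 0.0, 'grip_width': 0.09399993162294584} 0.025
```

View pics/scene1.png

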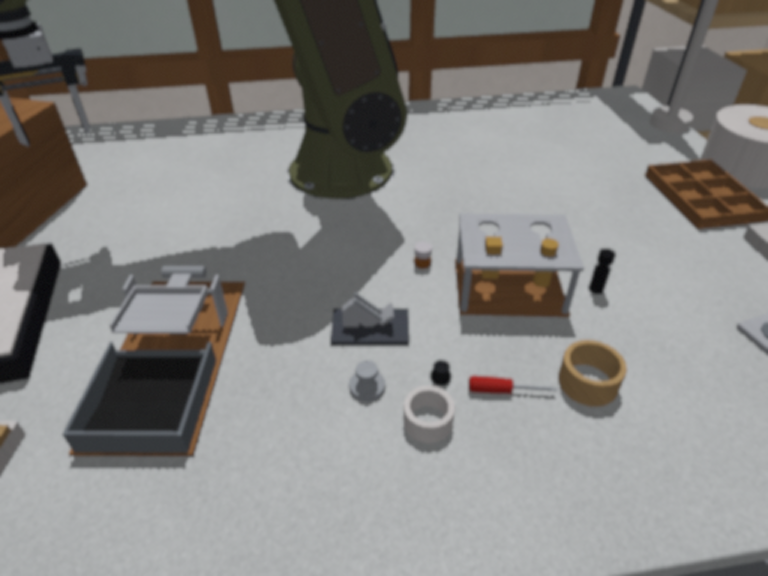

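View pics/top1.png

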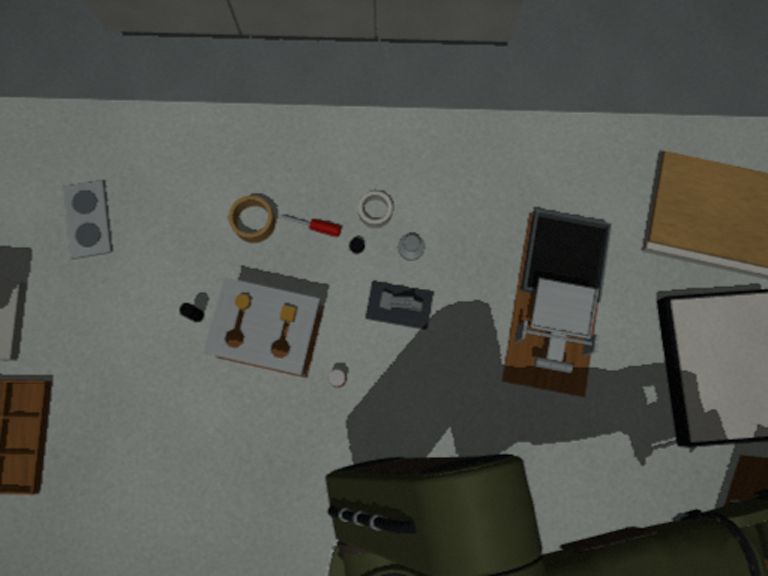

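The top view has the round head at about (243,301), the square head at (289,313), the rest at (400,303) and the gate pivot near (558,343). Next I'll enlarge these.

Run:
```python
from h import *
def crop(n,u0,v0,u1,v1,s,f):
    i=np.load(n+'.npz')['img'][v0:v1,u0:u1,::-1]
    cv2.imwrite(f'pics/{f}.png',cv2.resize(i,None,fx=s,fy=s,interpolation=cv2.INTER_CUBIC))
crop('top',132,175,292,260,5,'c1')
crop('top',330,135,410,267,4.5,'c2')
crop('scene',215,135,395,235,4.4,'c3')
```

```text
(no output)
```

View pics/c1.png

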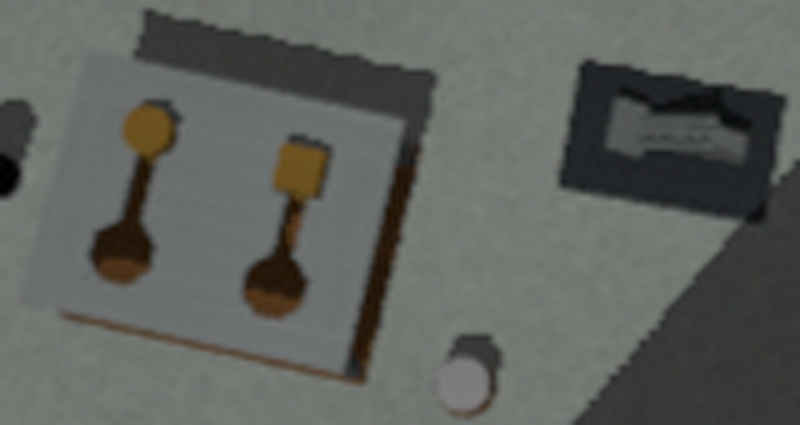

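View pics/c2.png

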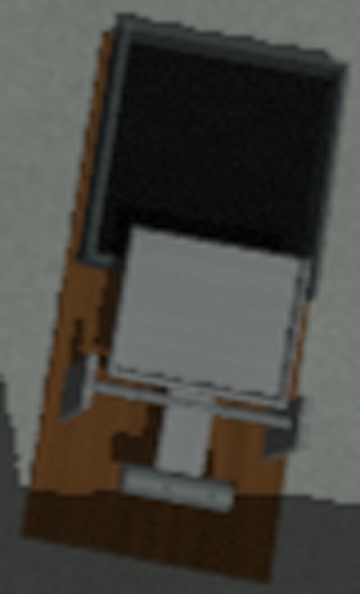

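View pics/c3.png

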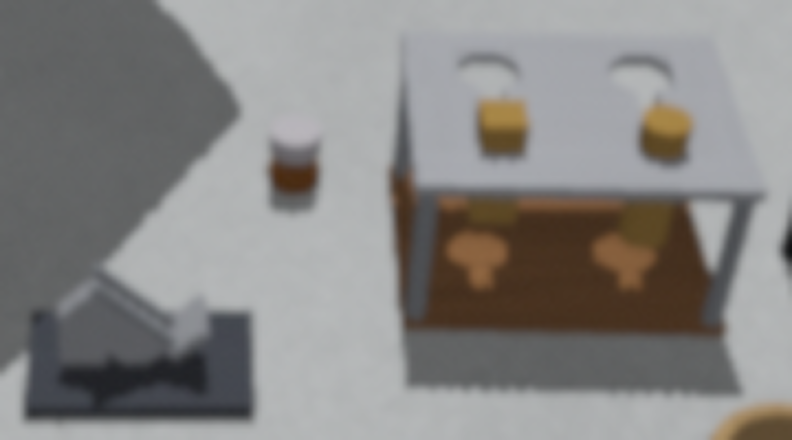

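```bash
cat > fit.py <<'E'
from h import *
from scipy.optimize import least_squares
def fit(pts,p0):
    # pts: (cam,u,v,x,y,z) in object frame; pose x,y,yaw
    def res(p):
        c,s=np.cos(p[2]),np.sin(p[2]);r=[]
        for n,u,v,x,y,z in pts: r+=list(proj(n,[p[0]+c*x-s*y,p[1]+s*x+c*y,z])-[u,v])
        return np.array(r)
    s=least_squares(res,p0); return s.x,res(s.x).reshape(-1,2)
c1=lambda u,v:('top',132+u/5-.4,175+v/5-.4)
c2=lambda u,v:('top',330+u/4.5-.4,135+v/4.5-.4)
c3=lambda u,v:('scene',215+u/4.4-.4,135+v/4.4-.4)
E
python3 - <<'E'
from fit import *
np.set_printoptions(precision=4,suppress=True)
H=[(*c1(85,52),.075,.095,.110),(*c1(408,120),.075,-.095,.110),(*c1(350,378),-.075,-.095,.11),(*c1(25,303),-.075,.095,.11),
 (*c1(122,253),-.035,.045,.110),(*c1(276,288),-.035,-.045,.110)]
Hs=[(*c3(405,35),-.075,-.095,.110),(*c3(715,37),-.075,.095,.11),(*c3(762,190),.075,.095,.11),(*c3(412,188),.075,-.095,.11)]
for P in (H,Hs,H+Hs): print('hanger',*fit(P,[.5,.2,0]))
h=fit(H+Hs,[.5,.2,0])[0]
# round head top z=.128, square
for n,q in (('round',c1(149,130)),('square',c1(302,171))):
    w=at(*q,.128); d=w[:2]-h[:2]; c,s=np.cos(h[2]),np.sin(h[2]); print(n,w,'in hanger',[c*d[0]+s*d[1],-s*d[0]+c*d[1]])
print('round scene',at(*c3(668,121),.128),'sq',at(*c3(503,113),.128))
R=[(*c1(583,62),.04,.065,.01),(*c1(787,97),.04,-.065,.01),(*c1(762,218),-.04,-.065,.01),(*c1(560,187),-.04,.065,.01)]
Rs=[(*c3(252,405),.04,.065,.01),(*c3(25,405),.04,-.065,.01),(*c3(250,312),-.04,.065,.01)]
for P in (R,Rs,R+Rs): print('rest',*fit(P,[.5,.0,0]))
G=[(*c2(130,228),.105,.057,.097),(*c2(307,258),.105,-.057,.097),(*c2(108,375),.011,.057,.088),(*c2(287,402),.011,-.057,.088),
 (*c2(92,385),0,.07,.075),(*c2(297,423),0,-.07,.075)]
print('gate',*fit(G,[.5,-.2,0]))
E
```

```text
hanger [ 0.4702  0.2594 -0.1871] [[ 0.5742 -0.0087]
 [-0.1792 -0.0275]
 [-0.5998 -0.582 ]
 [-0.6553  0.3614]
 [ 0.5062  0.3363]
 [ 0.3671 -0.0666]]
hanger [ 0.4704  0.2598 -0.2085] [[-0.9629 -0.8497]
 [-0.3451  0.3725]
 [ 0.8301  0.9803]
 [ 0.3257 -0.7774]]
hanger [ 0.4703  0.2595 -0.1958] [[ 0.8324 -0.2647]
 [-0.0593  0.2664]
 [-0.9281 -0.3757]
 [-0.8362 -0.0033]
 [ 0.4033  0.149 ]
 [ 0.1955  0.0139]
 [-1.3906 -0.6203]
 [-0.8927  0.1002]
 [ 1.0078  0.6537]
 [ 0.6419 -0.4689]]
round [0.5137 0.2969 0.128 ] in hanger [np.float64(0.03537063616879309), np.float64(0.045132203568532155)]
square [0.4923 0.2087 0.128 ] in hanger [np.float64(0.031512252230270835), np.float64(-0.04550003462677212)]
round scene [0.5141 0.2976 0.128 ] sq [0.492  0.2097 0.128 ]
rest [ 0.5338 -0.0032 -0.1469] [[-0.4206 -0.2854]
 [-0.0504 -0.2657]
 [ 0.8147  0.7319]
 [-0.3488 -0.2049]]
rest [ 0.5308 -0.0032 -0.1678] [[ 0.6246  0.4393]
 [-1.0494  0.2291]
 [ 0.4487 -0.9317]]
rest [ 0.5327 -0.0033 -0.1534] [[-0.27   -0.0708]
 [ 0.0595  0.215 ]
 [ 0.7573  1.1926]
 [-0.3639 -0.0154]
 [ 0.9236  0.7355]
 [-0.8548  1.0854]
 [ 0.2855 -0.6703]]
gate [ 0.4657 -0.3158 -0.1398] [[ 0.6314  0.3283]
 [-0.2115 -0.0855]
 [ 0.8392 -0.6097]
 [-0.2314 -0.2667]
 [-1.3243  0.6737]
 [ 0.2912 -0.0317]]
```

The round weight is in the y=+45 slot (hanger x=+35 mm). The fits agree to 1–2 mm. For `rest_foot` I need a close look at the stop and rods.

Run:
```python
from h import *
def crop(n,u0,v0,u1,v1,s):
    i=np.load(n+'.npz')['img'][v0:v1,u0:u1,::-1]
    i=cv2.convertScaleAbs(i,alpha=1.6)
    return cv2.resize(i,None,fx=s,fy=s,interpolation=cv2.INTER_CUBIC)
a=crop('top',243,185,293,221,8)   # 400x288
b=crop('scene',219,190,275,232,7) # 392x294
b=cv2.copyMakeBorder(b,0,0,0,8,cv2.BORDER_CONSTANT)
cv2.imwrite('pics/r.png',np.vstack([a,b]))
```

```text
(no output)
```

View pics/r.png

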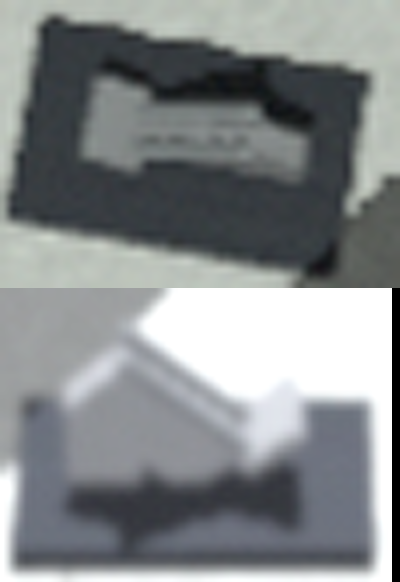

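Run:
```python
from fit import *
np.set_printoptions(precision=4,suppress=True)
r=np.array([.5327,-.0033]);yaw=-.155
c,s=np.cos(yaw),np.sin(yaw);R=np.array([[c,-s,0],[s,c,0],[0,0,1]]);o=np.array([*r,0])
A=lambda u,v:('top',243+u/8-.45,185+v/8-.45)
B=lambda u,v:('scene',219+u/7-.45,190+(v-288)/7-.45)
def onx(q,x):
    p,d=ray(*q);p=R.T@(p-o);d=R.T@d;return p+d*(x-p[0])/d[0]
print('stop near',onx(B(305,412),.016),'far',onx(B(292,378),-.016))
print('rod end far',onx(B(130,327),-.0075),'near',onx(B(126,348),.0075))
for u,v in ((97,72),(80,160),(150,95),(262,100),(312,125),(305,178)):
    print('top',u,v,[ (R.T@(at(*A(u,v),z)-o))[:2].round(4) for z in(.02,.03,.04,.05)])
def P(q,l): # local to crop pixels
    n=proj(q,R@np.array(l)+o); 
    return ((n-[243,185]+.45)*8) if q=='top' else ((n-[219,190]+.45)*7+[0,288])
for yf,zf in ((.024,.03),(.02,.03),(.024,.035),(.028,.035)):
    print(yf,zf)
    for nm,l in (('stopN',(.016,yf+.0042,zf+.0042)),('stopF',(-.016,yf+.0042,zf+.0042)),('rodN',(.0075,yf-.041-.0087,zf+.041-.0087)),('rodF',(-.0075,yf-.041-.0087,zf+.041-.0087))):
        print(nm,'top',P('top',l),'scene',P('scene',l))
```

```text
stop near [0.016  0.0392 0.055 ] far [-0.016   0.035   0.0412]
rod end far [-0.0075 -0.0211  0.0736] near [ 0.0075 -0.0217  0.0774]
top 97 72 [array([0.0213, 0.0402]), array([0.0196, 0.0398]), array([0.0178, 0.0394]), array([0.0161, 0.0391])]
top 80 160 [array([-0.0136,  0.0404]), array([-0.0151,  0.0401]), array([-0.0166,  0.0397]), array([-0.0181,  0.0393])]
top 150 95 [array([0.0161, 0.0185]), array([0.0144, 0.0183]), array([0.0127, 0.018 ]), array([0.011 , 0.0178])]
top 262 100 [array([ 0.0219, -0.0243]), array([ 0.0202, -0.0243]), array([ 0.0184, -0.0242]), array([ 0.0167, -0.0242])]
top 312 125 [array([ 0.0158, -0.045 ]), array([ 0.014 , -0.0448]), array([ 0.0123, -0.0446]), array([ 0.0106, -0.0444])]
top 305 178 [array([-0.0051, -0.0458]), array([-0.0066, -0.0456]), array([-0.0082, -0.0454]), array([-0.0098, -0.0452])]
0.024 0.03
stopN top [125.1875  84.5359] scene [273.2895 455.3403]
stopF top [110.1543 166.0568] scene [272.9865 392.4592]
rodN top [263.0005 118.9786] scene [116.3244 380.6001]
rodF top [256.0798 157.9818] scene [118.1131 351.2606]
0.02 0.03
stopN top [135.4929  86.3811] scene [261.8229 455.4039]
stopF top [120.4994 167.9145] scene [261.8136 392.5221]
rodN top [273.5322 120.8649] scene [104.7133 380.6657]
rodF top [266.6309 159.8742] scene [106.645  351.3258]
0.024 0.035
stopN top [125.2035  82.2687] scene [273.2215 445.0712]
stopF top [110.1198 164.0544] scene [272.9193 382.2367]
rodN top [263.4875 116.7811] scene [115.6919 369.9303]
rodF top [256.544  155.9136] scene [117.4948 340.6188]
0.028 0.035
stopN top [114.865   80.4178] scene [284.7291 445.0072]
stopF top [ 99.7413 162.1908] scene [284.1311 382.1734]
rodN top [252.9213 114.8887] scene [127.3451 369.8644]
rodF top [245.9582 154.015 ] scene [129.0038 340.5531]
```

Call:
{"api": "apply_moves", "payload": {"deltas": [[0,1.8,4.12,0.1,0,0,0.0545],[0,1.8,4.12,0.1,0,0,0.0545],[0,1.8,4.12,0.1,0,0,0.0545],[0,1.8,4.12,0.1,0,0,0.0545],[0,1.8,4.12,0.1,0,0,0.0545],[0,1.8,4.12,0.1,0,0,0.0545],[0,1.8,4.12,0.1,0,0,0.0545],[0,1.8,4.12,0.1,0,0,0.0545],[0,1.8,4.12,0.1,0,0,0.0545],[0,1.8,4.12,0.1,0,0,0.0545]], "grip_force": 45}}

```text
time_s: 1.1
ee_pos: [0.3347, -0.1141, 0.2405]
eef_rot: [3.141, -0.0, 0.832]
force: [0.8, -0.1, 0.0]
grip_width: 0.0938
grip_force: 0.0
```

Call:
{"api": "apply_moves", "payload": {"deltas": [[0,1.8,4.12,0.1,0,0,0.0545],[0,1.8,4.12,0.1,0,0,0.0545],[0,1.8,4.12,0.1,0,0,0.0545],[0,1.8,4.12,0.1,0,0,0.0545],[0,1.8,4.12,0.1,0,0,0.0545],[0,1.8,4.12,0.1,0,0,0.0545],[0,1.8,4.12,0.1,0,0,0.0545],[0,1.8,4.12,0.1,0,0,0.0545],[0,1.8,4.12,0.1,0,0,0.0545],[0,1.8,4.12,0.1,0,0,0.0545]]}}

```text
time_s: 2.1
ee_pos: [0.5148, 0.298, 0.2501]
eef_rot: [-3.141, 0.0, 1.377]
force: [0.5, 0.1, 0.7]
grip_width: 0.0942
grip_force: 0.0
```

Call:
{"api": "apply_moves", "payload": {"deltas": [[0,0,0,-3,0,0,0],[0,0,0,-3,0,0,0],[0,0,0,-2.5,0,0,0],[0,0,0,-1.5,0,0,0],[0,0,0,-0.7,0,0,0],[0,0,0,-0.5,0,0,0],[0,0,0,0,0,0,0]]}}

```text
time_s: 2.8
ee_pos: [0.5147, 0.2962, 0.1388]
eef_rot: [3.141, -0.0, 1.375]
force: [-0.2, -0.3, -0.2]
grip_width: 0.094
grip_force: 0.0
```

Call:
{"api": "apply_moves", "payload": {"deltas": [[255,0,0,0,0,0,0],[255,0,0,0,0,0,0],[255,0,0,0,0,0,0],[255,0,0,0,0,0,0],[255,0,0,0,0,0,0],[255,0,0,0,0,0,0],[255,0,0,0,0,0,0]]}}

```text
time_s: 3.5
ee_pos: [0.5145, 0.2962, 0.1385]
eef_rot: [-3.142, -0.0, 1.375]
force: [-0.4, 0.9, 0.6]
grip_width: 0.0408
grip_force: 0.0
```

Call:
{"api": "apply_moves", "payload": {"deltas": [[255,0,0,0,0,0,0],[255,0,0,0,0,0,0],[255,0,0,0,0,0,0],[255,0,0,0,0,0,0]]}}

```text
time_s: 3.9
ee_pos: [0.5145, 0.2962, 0.1384]
eef_rot: [-3.141, 0.0, 1.375]
force: [-1.0, 0.2, 1.6]
grip_width: 0.0268
grip_force: 45.0
```

Call:
{"api": "apply_moves", "payload": {"deltas": [[255,0,0,0.1,0,0,0],[255,0,0,0.1,0,0,0],[255,0,0,0.1,0,0,0],[255,0,0,0,0,0,0]]}}

```text
time_s: 4.3
ee_pos: [0.5145, 0.2961, 0.1415]
eef_rot: [-3.142, 0.0, 1.375]
force: [0.5, 0.1, -3.0]
grip_width: 0.0272
grip_force: 45.0
```

Call:
{"api": "apply_moves", "payload": {"deltas": [[255,-0.5,0.098,0,0,0,0],[255,-0.5,0.098,0,0,0,0],[255,-0.5,0.098,0,0,0,0],[255,-0.5,0.098,0,0,0,0],[255,-0.5,0.098,0,0,0,0]]}}

```text
time_s: 4.8
ee_pos: [0.489, 0.3012, 0.1415]
eef_rot: [3.142, -0.0, 1.375]
force: [0.6, -1.0, -3.6]
grip_width: 0.027
grip_force: 45.0
```

Call:
{"api": "apply_moves", "payload": {"deltas": [[255,-0.5,0.098,0,0,0,0],[255,-0.5,0.098,0,0,0,0],[255,-0.5,0.098,0,0,0,0],[255,-0.5,0.098,0,0,0,0],[255,-0.5,0.098,0,0,0,0]]}}

```text
time_s: 5.3
ee_pos: [0.4641, 0.306, 0.1415]
eef_rot: [3.142, -0.0, 1.375]
force: [1.4, -0.5, -3.8]
grip_width: 0.0269
grip_force: 45.0
```

Call:
{"api": "apply_moves", "payload": {"deltas": [[255,-0.5,0.098,0,0,0,0],[255,-0.5,0.098,0,0,0,0],[255,-0.5,0.098,0,0,0,0],[255,-0.5,0.098,0,0,0,0],[255,0,0,0,0,0,0]]}}

```text
time_s: 5.8
ee_pos: [0.444, 0.31, 0.1415]
eef_rot: [-3.142, -0.0, 1.375]
force: [0.1, 0.4, -2.9]
grip_width: 0.0269
grip_force: 45.0
```

Call:
{"api": "apply_moves", "payload": {"deltas": [[255,0,0,0.5,0,0,0],[255,0,0,0.5,0,0,0],[255,0,0,0.5,0,0,0],[255,0,0,0.5,0,0,0]]}}

```text
time_s: 6.2
ee_pos: [0.4447, 0.3099, 0.1621]
eef_rot: [3.141, -0.0, 1.375]
force: [0.2, -0.4, -3.2]
grip_width: 0.0269
grip_force: 45.0
```

Call:
{"api": "apply_moves", "payload": {"deltas": [[255,0,0,1,0,0,0],[255,0,0,1,0,0,0],[255,0,0,1,0,0,0],[255,0,0,1,0,0,0],[255,0,0,1,0,0,0],[255,0,0,1,0,0,0],[255,0,0,1,0,0,0],[255,0,0,1,0,0,0],[255,0,0,1,0,0,0]]}}

```text
time_s: 7.1
ee_pos: [0.4445, 0.3099, 0.2523]
eef_rot: [-3.142, 0.0, 1.375]
force: [-0.3, -0.2, -3.6]
grip_width: 0.0269
grip_force: 45.0
```

Call:
{"api": "apply_moves", "payload": {"deltas": [[255,0.86,-3.24,0,0,0,0.0044],[255,0.86,-3.24,0,0,0,0.0044],[255,0.86,-3.24,0,0,0,0.0044],[255,0.86,-3.24,0,0,0,0.0044],[255,0.86,-3.24,0,0,0,0.0044],[255,0.86,-3.24,0,0,0,0.0044],[255,0.86,-3.24,0,0,0,0.0044],[255,0.86,-3.24,0,0,0,0.0044],[255,0.86,-3.24,0,0,0,0.0044],[255,0.86,-3.24,0,0,0,0.0044]]}}

```text
time_s: 8.1
ee_pos: [0.5307, -0.0155, 0.2519]
eef_rot: [3.141, -0.0, 1.419]
force: [0.8, -0.1, -3.3]
grip_width: 0.0273
grip_force: 45.0
```

Call:
{"api": "apply_moves", "payload": {"deltas": [[255,0,0,-0.4,0.0971,-0.0149,0],[255,0,0,-0.4,0.0971,-0.0149,0],[255,0,0,-0.4,0.0971,-0.0149,0],[255,0,0,-0.4,0.0971,-0.0149,0],[255,0,0,-0.4,0.0971,-0.0149,0],[255,0,0,-0.4,0.0971,-0.0149,0],[255,0,0,-0.4,0.0971,-0.0149,0],[255,0,0,-0.4,0.0971,-0.0149,0],[255,0,0,0,0,0,0]]}}

```text
time_s: 9.0
ee_pos: [0.5301, -0.0151, 0.218]
eef_rot: [-3.138, -0.788, 1.414]
force: [-1.4, -0.6, -4.0]
grip_width: 0.0271
grip_force: 45.0
```

Call:
{"api": "apply_moves", "payload": {"deltas": [[255,0.1,0.1,-2,0,0,0],[255,0,0,-2,0,0,0],[255,0,0,-2,0,0,0],[255,0,0,-1.5,0,0,0],[255,0,0,-0.7,0,0,0],[255,0,0,0,0,0,0]]}}

```text
time_s: 9.6
ee_pos: [0.5314, -0.013, 0.1369]
eef_rot: [-3.14, -0.786, 1.418]
force: [0.2, 0.5, -3.0]
grip_width: 0.0271
grip_force: 45.0
```

Run:
```python
from h import *
def crop(n,u0,v0,u1,v1,s):
    i=snap(n)['img'][v0:v1,u0:u1,::-1]
    return cv2.resize(cv2.convertScaleAbs(i,alpha=1.4),None,fx=s,fy=s,interpolation=cv2.INTER_CUBIC)
b=crop('scene',200,150,300,240,6)
cv2.imwrite('pics/p1.png',b)
o=ctrl.get_obs();print(o['ee_pos'],o['eef_rot'],o['qpos'].round(2))
```

```text
[ 0.53168283 -0.01311071  0.13760654] [ 3.14138503 -0.78564654  1.41903839] [-0.42  0.47  1.71  0.78  1.32 -0.61]
```

View pics/p1.png

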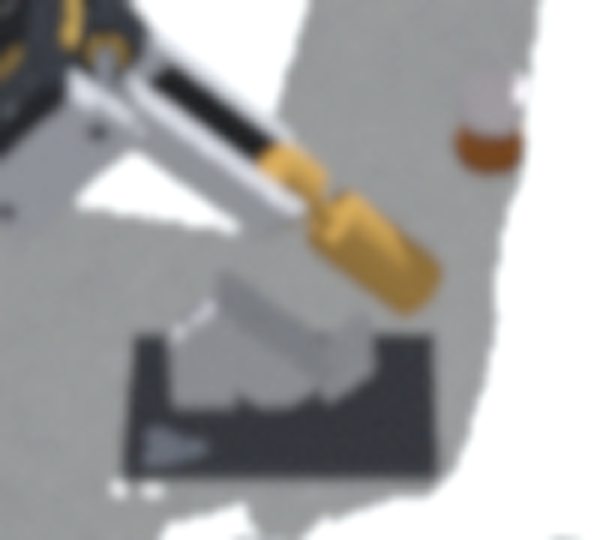

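Call:
{"api": "apply_moves", "payload": {"deltas": [[255,-0.05,-0.4,-0.36,0,0,0],[255,-0.05,-0.37,-0.36,0,0,0],[255,-0.05,-0.37,-0.36,0,0,0],[255,-0.05,-0.37,-0.36,0,0,0],[255,-0.05,-0.35,-0.36,0,0,0],[255,-0.05,-0.35,-0.36,0,0,0],[255,0,0,0,0,0,0]]}}

```text
time_s: 10.35
ee_pos: [0.5284, -0.0356, 0.1153]
eef_rot: [-3.141, -0.786, 1.418]
force: [-0.5, 0.4, -3.3]
grip_width: 0.0272
grip_force: 45.0
```

Call:
{"api": "apply_moves", "payload": {"deltas": [[255,-0.02,-0.14,-0.14,0,0,0],[255,-0.02,-0.14,-0.14,0,0,0],[255,0,0,0,0,0,0]]}}

```text
time_s: 10.65
ee_pos: [0.5281, -0.0381, 0.113]
eef_rot: [3.141, -0.786, 1.419]
force: [-0.0, -0.6, -2.8]
grip_width: 0.0274
grip_force: 45.0
```

Call:
{"api": "apply_moves", "payload": {"deltas": [[255,-0.02,-0.1,-0.1,0,0,0],[255,-0.02,-0.1,-0.1,0,0,0],[255,0,0,0,0,0,0]]}}

```text
time_s: 10.95
ee_pos: [0.5277, -0.0401, 0.1109]
eef_rot: [3.141, -0.786, 1.419]
force: [0.5, -0.2, -3.6]
grip_width: 0.027
grip_force: 45.0
```

Call:
{"api": "apply_moves", "payload": {"deltas": [[255,-0.02,-0.1,-0.1,0,0,0],[255,0,0,0,0,0,0]]}}

```text
time_s: 11.15
ee_pos: [0.5275, -0.0411, 0.1099]
eef_rot: [3.141, -0.786, 1.419]
force: [0.5, -0.0, -3.8]
grip_width: 0.0271
grip_force: 45.0
```

Call:
{"api": "apply_moves", "payload": {"deltas": [[255,-0.02,-0.1,-0.1,0,0,0],[255,0,0,0,0,0,0]]}}

```text
time_s: 11.35
ee_pos: [0.5273, -0.0421, 0.1089]
eef_rot: [3.141, -0.786, 1.419]
force: [-0.3, 0.8, -4.4]
grip_width: 0.0269
grip_force: 45.0
```

Call:
{"api": "apply_moves", "payload": {"deltas": [[255,-0.02,-0.1,-0.1,0,0,0],[255,0,0,0,0,0,0]]}}

```text
time_s: 11.55
ee_pos: [0.5271, -0.0429, 0.1081]
eef_rot: [3.141, -0.786, 1.419]
force: [-0.4, 1.2, -2.4]
grip_width: 0.0268
grip_force: 45.0
```

Call:
{"api": "apply_moves", "payload": {"deltas": [[255,-0.02,-0.1,-0.1,0,0,0],[255,0,0,0,0,0,0]]}}

```text
time_s: 11.75
ee_pos: [0.527, -0.0438, 0.1075]
eef_rot: [3.141, -0.787, 1.419]
force: [-1.2, 2.9, 5.0]
grip_width: 0.0265
grip_force: 45.0
```

Run:
```python
from h import *
def crop(n,u0,v0,u1,v1,s):
    i=snap(n)['img'][v0:v1,u0:u1,::-1]
    return cv2.resize(cv2.convertScaleAbs(i,alpha=1.4),None,fx=s,fy=s,interpolation=cv2.INTER_CUBIC)
cv2.imwrite('pics/p2.png',crop('scene',200,150,300,240,6))
o=ctrl.get_obs();print(o['ee_pos'],o['force'],o['moment'])
```

```text
[ 0.52697508 -0.04375635  0.10750501] [-1.59331395  3.70940747  6.21849608] [0.89520237 0.10679035 0.45358855]
```

View pics/p2.png

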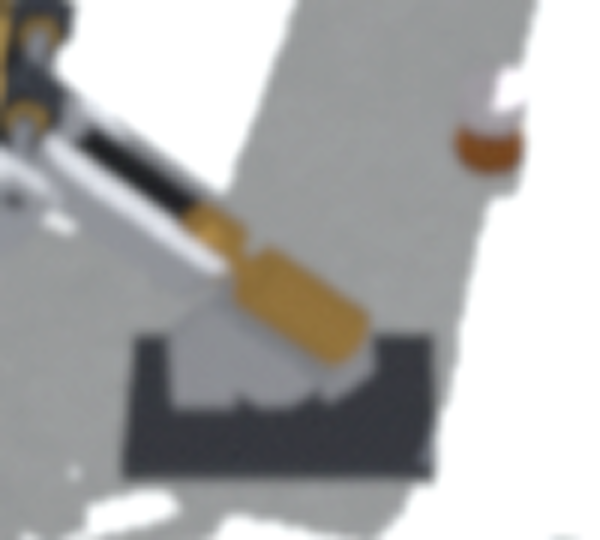

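Call:
{"api": "apply_moves", "payload": {"deltas": [[255,0.01,0.11,-0.03,0,0,0],[255,0.01,0.07,-0.07,0,0,0],[255,0,0,0,0,0,0]]}}

```text
time_s: 12.1
ee_pos: [0.5271, -0.042, 0.106]
eef_rot: [3.142, -0.786, 1.419]
force: [-0.9, 3.1, 3.7]
grip_width: 0.0273
grip_force: 45.0
```

Call:
{"api": "apply_moves", "payload": {"deltas": [[255,0.01,0.07,-0.07,0,0,0],[255,0,0,0,0,0,0]]}}

```text
time_s: 12.3
ee_pos: [0.5272, -0.0414, 0.1053]
eef_rot: [3.141, -0.786, 1.419]
force: [-2.4, 3.6, 3.2]
grip_width: 0.0272
grip_force: 45.0
```

Call:
{"api": "apply_moves", "payload": {"deltas": [[255,0.01,0.07,-0.07,0,0,0],[255,0,0,0,0,0,0]]}}

```text
time_s: 12.5
ee_pos: [0.5273, -0.0407, 0.1046]
eef_rot: [3.141, -0.786, 1.419]
force: [-1.5, 3.9, 2.2]
grip_width: 0.0267
grip_force: 45.0
```

Call:
{"api": "apply_moves", "payload": {"deltas": [[255,0.01,0.07,-0.07,0,0,0],[255,0,0,0,0,0,0]]}}

```text
time_s: 12.7
ee_pos: [0.5275, -0.0405, 0.1044]
eef_rot: [3.14, -0.786, 1.419]
force: [-5.2, -1.5, 10.0]
grip_width: 0.0271
grip_force: 45.0
```

Call:
{"api": "apply_moves", "payload": {"deltas": [[255,0.01,0.07,-0.07,0,0,0],[255,0,0,0,0,0,0]]}}

```text
time_s: 12.9
ee_pos: [0.5277, -0.0404, 0.1044]
eef_rot: [3.139, -0.785, 1.42]
force: [-9.6, -7.9, 18.2]
grip_width: 0.0267
grip_force: 45.1
```

Call:
{"api": "apply_moves", "payload": {"deltas": [[255,0.01,0.07,-0.07,0,0,0],[255,0,0,0,0,0,0]]}}

```text
time_s: 13.1
ee_pos: [0.528, -0.0403, 0.1045]
eef_rot: [3.138, -0.785, 1.421]
force: [-14.6, -15.6, 26.6]
grip_width: 0.0269
grip_force: 45.1
```

Call:
{"api": "apply_moves", "payload": {"deltas": [[255,-0.03,-0.2,0.2,0,0,0],[255,0,0,0,0,0,0],[0,0,0,0,0,0,0],[0,0,0,0,0,0,0],[0,0,0,0,0,0,0],[0,0,0,0,0,0,0],[0,0,0,0,0,0,0]]}}

```text
time_s: 13.8
ee_pos: [0.5273, -0.0407, 0.1044]
eef_rot: [3.141, -0.786, 1.419]
force: [-0.3, -1.0, -0.4]
grip_width: 0.0636
grip_force: 0.0
```

Call:
{"api": "apply_moves", "payload": {"deltas": [[0,-0.1,-0.7,0.7,0,0,0],[0,-0.2,-1.4,1.4,0,0,0],[0,-0.3,-2.1,2.1,0,0,0],[0,-0.3,-2.1,2.1,0,0,0],[0,0,0,2,0,0,0]]}}

```text
time_s: 14.3
ee_pos: [0.5181, -0.1062, 0.1889]
eef_rot: [3.14, -0.785, 1.417]
force: [0.1, 0.8, -0.1]
grip_width: 0.094
grip_force: 0.0
```

Run:
```python
from h import *
snap('top')
i=snap('scene')['img'][150:240,200:300,::-1]
j=np.load('top.npz')['img'][180:225,240:300,::-1]
a=cv2.resize(cv2.convertScaleAbs(i,alpha=1.3),None,fx=4.5,fy=4.5,interpolation=cv2.INTER_CUBIC)
b=cv2.resize(cv2.convertScaleAbs(j,alpha=1.3),(540,405),interpolation=cv2.INTER_CUBIC)
b=b[:,:350]
cv2.imwrite('pics/p3.png',np.hstack([a,b]))
o=ctrl.get_obs();print(o['ee_pos'],o['force'],o['grip_width'])
```

```text
[ 0.51892624 -0.1050206   0.1900935 ] [ 0.18488365  0.59565844 -0.83289739] 0.09417449312583562
```

View pics/p3.png

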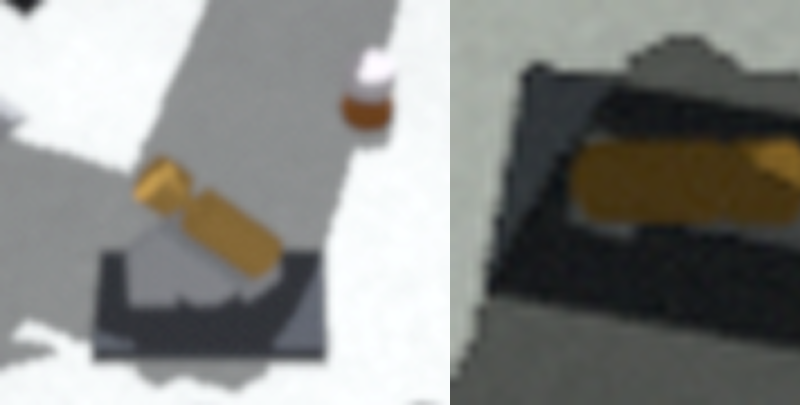

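Released and the weight is home in the rest: foot at the stop, head up. Now I'll turn the tool to the opposite tilt to regrip it at its centre of mass.

Call:
{"api": "apply_moves", "payload": {"deltas": [[0,0.19,1.33,0.5,-0.1294,0.0198,0],[0,0.19,1.33,0.5,-0.1294,0.0198,0],[0,0.19,1.33,0.5,-0.1294,0.0198,0],[0,0.19,1.33,0.5,-0.1294,0.0198,0],[0,0.19,1.33,0.5,-0.1294,0.0198,0],[0,0.19,1.33,0.5,-0.1294,0.0198,0],[0,0.19,1.33,0.5,-0.1294,0.0198,0],[0,0.19,1.33,0.5,-0.1294,0.0198,0],[0,0.19,1.33,0.5,-0.1294,0.0198,0],[0,0.19,1.33,0.5,-0.1294,0.0198,0]]}}

```text
time_s: 15.4
ee_pos: [0.5374, 0.0301, 0.2377]
eef_rot: [3.14, 0.529, 1.419]
force: [0.9, -0.3, -1.1]
grip_width: 0.0938
grip_force: 0.0
```

Call:
{"api": "apply_moves", "payload": {"deltas": [[0,0.19,1.33,0,-0.1294,0.0198,0],[0,0.19,1.33,0,-0.1294,0.0198,0],[0,0,0,0,0,0,0],[0,0,0,0,0,0,0]]}}

```text
time_s: 15.8
ee_pos: [0.541, 0.0563, 0.2364]
eef_rot: [-3.139, 0.784, 1.423]
force: [0.1, -1.0, 1.8]
grip_width: 0.0939
grip_force: 0.0
```

Run:
```python
from h import *
from scipy.spatial.transform import Rotation as S
o=ctrl.get_obs();R=S.from_euler('xyz',o['eef_rot']).as_matrix()
print(o['ee_pos'],o['eef_rot'],o['qpos'].round(2),R.round(3),'want z -.107 -.699 -.707, y ~ .9885 -.151 0')
```

```text
[0.54101888 0.05632133 0.23639001] [-3.13880522  0.78417847  1.42284509] [ 0.32  0.49  1.41 -0.68  1.64  0.56] [[ 0.104  0.989 -0.107]
 [ 0.7   -0.149 -0.698]
 [-0.706 -0.002 -0.708]] want z -.107 -.699 -.707, y ~ .9885 -.151 0
```

Call:
{"api": "apply_moves", "payload": {"deltas": [[0,0,-0.15,-3,0,0,0],[0,0.05,0,-3,0,0,0],[0,0,0,-3,0,0,0],[0,0,0,-2,0,0,0],[0,0,0,-0.8,0,0,0],[0,0,0,0,0,0,0]]}}

```text
time_s: 16.4
ee_pos: [0.5416, 0.0539, 0.1194]
eef_rot: [-3.141, 0.785, 1.419]
force: [0.7, 0.8, 0.4]
grip_width: 0.0939
grip_force: 0.0
```

Call:
{"api": "apply_moves", "payload": {"deltas": [[0,-0.1,-0.7,-0.7,0,0,0],[0,-0.1,-0.7,-0.7,0,0,0],[0,-0.1,-0.7,-0.7,0,0,0],[0,-0.1,-0.7,-0.7,0,0,0],[0,-0.1,-0.7,-0.7,0,0,0],[0,0,0,0,0,0,0]]}}

```text
time_s: 17.0
ee_pos: [0.536, 0.0184, 0.0836]
eef_rot: [-3.14, 0.786, 1.42]
force: [-0.3, 0.5, 0.4]
grip_width: 0.0939
grip_force: 0.0
```

Call:
{"api": "apply_moves", "payload": {"deltas": [[0,-0.03,-0.28,-0.39,0,0,0],[0,-0.04,-0.27,-0.38,0,0,0],[255,0,0,0,0,0,0],[255,0,0,0,0,0,0],[255,0,0,0,0,0,0],[255,0,0,0,0,0,0],[255,0,0,0,0,0,0],[255,0,0,0,0,0,0]], "grip_force": 35}}

```text
time_s: 17.8
ee_pos: [0.5359, 0.0139, 0.0769]
eef_rot: [3.141, 0.785, 1.419]
force: [0.5, 0.6, -0.3]
grip_width: 0.0494
grip_force: 0.0
```

Call:
{"api": "apply_moves", "payload": {"deltas": [[255,0,0,0,0,0,0],[255,0,0,0,0,0,0],[255,0,0,0,0,0,0],[255,0,0,0,0,0,0],[255,0,0,0,0,0,0]]}}

```text
time_s: 18.3
ee_pos: [0.5358, 0.0139, 0.0769]
eef_rot: [-3.142, 0.785, 1.419]
force: [-3.0, 2.1, 2.5]
grip_width: 0.0271
grip_force: 35.0
```

Call:
{"api": "apply_moves", "payload": {"deltas": [[255,0.05,0.35,0.35,0,0,0],[255,0.1,0.7,0.7,0,0,0],[255,0.1,0.7,0.7,0,0,0],[255,0.1,0.7,0.7,0,0,0],[255,0,0,2,0,0,0],[255,0,0,2,0,0,0],[255,0,0,2,0,0,0],[255,0,0,2,0,0,0],[255,0,0,2,0,0,0]]}}

```text
time_s: 19.2
ee_pos: [0.5394, 0.0382, 0.2035]
eef_rot: [3.14, 0.785, 1.418]
force: [-0.2, 0.3, -3.9]
grip_width: 0.0269
grip_force: 35.0
```

Call:
{"api": "apply_moves", "payload": {"deltas": [[255,-0.1,-2,0,0.0776,-0.0119,0],[255,-0.1,-3,0,0.0776,-0.0119,0],[255,-0.1,-3,0,0.0776,-0.0119,0],[255,-0.1,-3,0,0.0776,-0.0119,0],[255,-0.1,-3,0,0.0776,-0.0119,0],[255,-0.1,-3,0,0.0776,-0.0119,0],[255,-0.1,-3,0,0.0776,-0.0119,0],[255,-0.1,-3,0,0.0776,-0.0119,0],[255,-0.1,-3,0,0.0776,-0.0119,0],[255,-0.1,-3,0,0.0776,-0.0119,0]]}}

```text
time_s: 20.2
ee_pos: [0.529, -0.253, 0.2028]
eef_rot: [3.14, -0.003, 1.42]
force: [-0.5, 0.2, -3.4]
grip_width: 0.027
grip_force: 35.0
```

Call:
{"api": "apply_moves", "payload": {"deltas": [[255,0,-3,0,0,0,0.012],[255,0,-3,0,0,0,0],[255,0,-1,0,0,0,0],[255,0,0,0,0,0,0],[255,0,0,0,0,0,0]]}}

```text
time_s: 20.7
ee_pos: [0.5294, -0.3207, 0.2016]
eef_rot: [3.141, -0.0, 1.432]
force: [0.2, -0.3, -2.9]
grip_width: 0.0274
grip_force: 35.0
```

Call:
{"api": "apply_moves", "payload": {"deltas": [[255,-0.18,0.2,-2,0,0,0],[255,0,0,-2,0,0,0],[255,0,0,-1.5,0,0,0],[255,0,0,-0.7,0,0,0],[255,0,0,0,0,0,0],[255,0,0,0,0,0,0]]}}

```text
time_s: 21.3
ee_pos: [0.528, -0.3196, 0.1402]
eef_rot: [3.14, 0.0, 1.431]
force: [-0.2, -0.0, -2.8]
grip_width: 0.0272
grip_force: 35.0
```

Run:
```python
from h import *
i=snap('scene')['img'][150:310,40:190,::-1]
a=cv2.resize(cv2.convertScaleAbs(i,alpha=1.3),None,fx=3.7,fy=3.7,interpolation=cv2.INTER_CUBIC)
cv2.imwrite('pics/p4.png',a)
o=ctrl.get_obs();print(o['ee_pos'],o['eef_rot'],o['force'],o['grip_width'])
```

```text
[ 0.52801904 -0.31971712  0.14037956] [3.13979105e+00 5.64990711e-04 1.43103814e+00] [ 0.34779828  0.1683931  -3.28133736] 0.02754108272701992
```

View pics/p4.png

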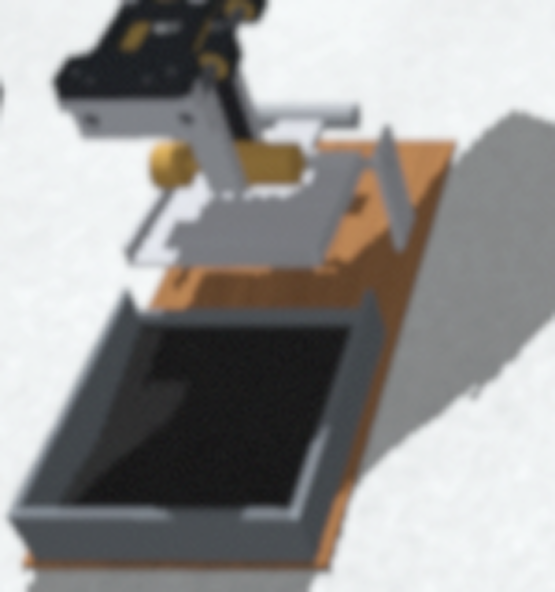

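The last view shows the weight level, lying across the tray and centred, with the head to the left at about (172,165). Now I'll lower it in small steps while watching the force.

Call:
{"api": "apply_moves", "payload": {"deltas": [[255,0,0.05,-0.8,0,0,0],[255,0,0,-0.7,0,0,0],[255,0,0,-0.5,0,0,0],[255,0,0,0,0,0,0]]}}

```text
time_s: 21.75
ee_pos: [0.5273, -0.3189, 0.1183]
eef_rot: [-3.141, -0.001, 1.431]
force: [0.4, 0.5, -3.2]
grip_width: 0.0275
grip_force: 35.0
```

Call:
{"api": "apply_moves", "payload": {"deltas": [[255,0,0,-0.15,0,0,0],[255,0,0,0,0,0,0]]}}

```text
time_s: 21.95
ee_pos: [0.5277, -0.3191, 0.1178]
eef_rot: [3.141, -0.0, 1.431]
force: [0.9, -1.0, -3.9]
grip_width: 0.0274
grip_force: 35.0
```

Call:
{"api": "apply_moves", "payload": {"deltas": [[255,0,0,-0.15,0,0,0],[255,0,0,0,0,0,0]]}}

```text
time_s: 22.15
ee_pos: [0.5276, -0.3191, 0.1163]
eef_rot: [3.141, -0.0, 1.431]
force: [-0.8, 0.1, -3.3]
grip_width: 0.0274
grip_force: 35.0
```

Call:
{"api": "apply_moves", "payload": {"deltas": [[255,0,0,-0.15,0,0,0],[255,0,0,0,0,0,0]]}}

```text
time_s: 22.35
ee_pos: [0.5276, -0.3191, 0.1147]
eef_rot: [3.141, -0.0, 1.431]
force: [0.2, -0.6, -3.8]
grip_width: 0.0271
grip_force: 35.0
```

```bash
cat > lip.py <<'E'
from h import *
g=np.mean([snap('scene')['img'][208:236,92:118].mean(2).mean(1) for _ in range(4)],0)
print(g.round(0)); o=[ctrl.get_obs()['force'][2]]; print(o)
E
python3 lip.py
```

```text
[90. 94. 96. 96. 96. 96. 97. 97. 97. 96. 95. 95. 95. 94. 91. 81. 68. 61.
 59. 58. 57. 56. 56. 56. 57. 60. 61. 61.]
[np.float64(-3.7815801964140916)]
```

Call:
{"api": "apply_moves", "payload": {"deltas": [[255,0,0,-0.15,0,0,0],[255,0,0,0,0,0,0]]}}

```text
time_s: 22.75
ee_pos: [0.5276, -0.3191, 0.1131]
eef_rot: [3.141, -0.0, 1.431]
force: [-0.7, -0.5, -3.5]
grip_width: 0.0266
grip_force: 35.0
```

```bash
python3 lip.py
```

```text
[89. 93. 95. 96. 96. 96. 97. 97. 97. 96. 95. 95. 95. 94. 91. 81. 68. 61.
 59. 58. 57. 56. 56. 56. 57. 60. 61. 61.]
[np.float64(-3.8354554438648147)]
```

Call:
{"api": "apply_moves", "payload": {"deltas": [[255,0,0,-0.15,0,0,0],[255,0,0,0,0,0,0]]}}

```text
time_s: 23.15
ee_pos: [0.5276, -0.3191, 0.1117]
eef_rot: [3.141, -0.0, 1.431]
force: [0.2, 0.4, -3.2]
grip_width: 0.0273
grip_force: 35.0
```

```bash
python3 lip.py
```

```text
[87. 91. 94. 96. 96. 96. 97. 97. 97. 96. 95. 95. 95. 94. 91. 81. 68. 61.
 59. 58. 57. 56. 56. 56. 57. 60. 61. 62.]
[np.float64(-3.2793321181038437)]
```

Call:
{"api": "apply_moves", "payload": {"deltas": [[255,0,0,-0.15,0,0,0],[255,0,0,0,0,0,0]]}}

```text
time_s: 23.55
ee_pos: [0.5276, -0.3191, 0.1102]
eef_rot: [3.141, -0.0, 1.431]
force: [0.6, -0.5, -3.1]
grip_width: 0.0271
grip_force: 35.0
```

```bash
python3 lip.py
```

```text
[86. 89. 93. 96. 96. 96. 97. 98. 98. 97. 96. 96. 96. 96. 93. 82. 68. 61.
 59. 58. 57. 56. 56. 56. 57. 60. 61. 62.]
[np.float64(-2.4695149105481815)]
```

Call:
{"api": "apply_moves", "payload": {"deltas": [[255,0,0,-0.15,0,0,0],[255,0,0,0,0,0,0]]}}

```text
time_s: 23.95
ee_pos: [0.5276, -0.3191, 0.1087]
eef_rot: [3.141, -0.0, 1.431]
force: [0.2, -0.9, -2.4]
grip_width: 0.0268
grip_force: 35.0
```

```bash
python3 lip.py
```

```text
[85. 87. 91. 95. 96. 97. 97. 98. 98. 98. 97. 96. 96. 96. 93. 84. 71. 62.
 59. 58. 57. 56. 56. 56. 57. 60. 61. 62.]
[np.float64(-2.624359804942838)]
```

Call:
{"api": "apply_moves", "payload": {"deltas": [[0,0,0,0,0,0,0],[0,0,0,0,0,0,0],[0,0,0,1.5,0,0,0],[0,0,0,3,0,0,0],[0,0,0,4,0,0,0],[0,0,0,4,0,0,0],[0,0,0,0,0,0,0],[0,0,0,0,0,0,0],[0,0,0,0,0,0,0],[0,0,0,0,0,0,0]]}}

```text
time_s: 25.15
ee_pos: [0.5273, -0.3189, 0.2328]
eef_rot: [-3.14, -0.001, 1.431]
force: [-0.4, 0.3, -0.5]
grip_width: 0.0941
grip_force: 0.0
```

Call:
{"api": "apply_moves", "payload": {"deltas": [[0,0,0,0,0,0,0],[0,0,0,0,0,0,0],[0,0,0,0,0,0,0],[0,0,0,0,0,0,0],[0,0,0,0,0,0,0],[0,0,0,0,0,0,0],[0,0,0,0,0,0,0],[0,0,0,0,0,0,0],[0,0,0,0,0,0,0],[0,0,0,0,0,0,0]]}}

```text
time_s: 26.15
ee_pos: [0.5276, -0.3191, 0.2339]
eef_rot: [3.141, -0.0, 1.431]
force: [-0.8, 0.2, -0.1]
grip_width: 0.0939
grip_force: 0.0
```

```bash
cat > w.py <<'E'
from h import *
P=[]
for n in ('scene','top'):
    i=snap(n)['img'].astype(int);m=((i[...,0]-i[...,2]>35)&(i[...,0]>1.25*i[...,1]-0)&(i[...,1]>1.3*i[...,2])).astype(np.uint8)
    k,l,s,c=cv2.connectedComponentsWithStats(m)
    for j in range(1,k):
        if s[j,4]>25:
            w=at(n,*c[j],.03);print(n,c[j].round(),s[j],w.round(3),np.median(i[l==j],0))
E
python3 w.py; python3 lip.py
```

```text
scene [362.  31.] [ 295    0  119   57 2503] [-0.676  0.759  0.03 ] [72. 50. 32.]
scene [138.  44.] [  83    6  102   69 2269] [-0.681 -0.359  0.03 ] [72. 50. 33.]
scene [13. 76.] [   0   38   37   86 1611] [-0.4   -0.837  0.03 ] [72. 50. 32.]
scene [ 19. 134.] [   0  105   51   58 1148] [ 0.066 -0.673  0.03 ] [66. 46. 29.]
scene [471. 129.] [ 432  108   80   43 2011] [0.278 0.762 0.03 ] [81. 56. 36.]
scene [329. 165.] [325 163   9   6  41] [0.388 0.253 0.03 ] [105.  82.  43.]
scene [281. 175.] [276 172  10   6  41] [0.41 0.11 0.03] [77. 48. 26.]
scene [306. 182.] [305 176   4  16  32] [0.451 0.171 0.03 ] [77. 54. 36.]
scene [343. 195.] [ 313  181   62   29 1645] [0.518 0.253 0.03 ] [75. 52. 34.]
scene [130. 218.] [  82  189   80   55 1134] [ 0.514 -0.287  0.03 ] [87.  61.5 40. ]
scene [ 99. 264.] [ 77 257  44  15 550] [ 0.647 -0.338  0.03 ] [94. 73. 38.]
scene [128. 297.] [125 291   6  12  26] [ 0.741 -0.269  0.03 ] [110.5  78.5  55.5]
top [474. 139.] [ 433  101   79   76 4364] [ 0.75  -0.653  0.03 ] [110.  86.  51.]
top [167. 145.] [153 131  29  30 247] [0.705 0.309 0.03 ] [102.  81.  47.]
top [217. 151.] [207 147  20  10  85] [0.689 0.155 0.03 ] [107.  13.   8.]
top [371. 172.] [362 167  24  10 138] [ 0.636 -0.327  0.03 ] [56. 42. 15.]
top [192. 209.] [187 204  10  12  83] [0.506 0.224 0.03 ] [118.  89.  35.]
top [156. 228.] [152 226   9   5  37] [0.445 0.329 0.03 ] [82. 54. 28.]
top [341. 232.] [338 229   8   8  30] [ 0.446 -0.23   0.03 ] [71.5 48.  27. ]
top [186. 235.] [181 232  11   6  43] [0.427 0.237 0.03 ] [87. 58. 30.]
top [ 14. 287.] [   0  253   30   76 1566] [0.26  0.734 0.03 ] [82. 54. 28.]
top [510. 377.] [507 367   5  17  53] [ 0.04  -0.714  0.03 ] [72. 47. 23.]
[158. 147. 139. 133. 125. 113. 101.  95.  93.  92.  91.  91.  91.  90.
  87.  77.  65.  58.  56.  55.  54.  54.  53.  53.  54.  57.  58.  58.]
[np.float64(-0.4702784950616382)]
```

Call:
{"api": "apply_moves", "payload": {"deltas": [[0,0,0,2,0,0,0],[0,0,0,2,0,0,0],[0,0,0,0,0,0,0],[0,0,0,0,0,0,0],[0,0,0,0,0,0,0],[0,0,0,0,0,0,0],[0,0,0,0,0,0,0],[0,0,0,0,0,0,0],[0,0,0,0,0,0,0],[0,0,0,0,0,0,0]]}}

```text
time_s: 27.45
ee_pos: [0.5276, -0.3191, 0.2738]
eef_rot: [3.141, -0.0, 1.431]
force: [-0.2, 0.9, 1.4]
grip_width: 0.094
grip_force: 0.0
```

```bash
python3 w.py | grep -E "^scene \[ ?9|^top \[37|^top \[192"; python3 lip.py
python3 - <<'E'
from fit import *
for u,v in((118,15),(345,65),(85,262),(308,298)): print(at(*c2(u,v),.048))
E
```

```text
top [374. 171.] [362 165  28  12 165] [ 0.64  -0.334  0.03 ] [57. 43. 16.]
top [192. 209.] [187 204  10  12  83] [0.506 0.224 0.03 ] [118.  89.  35.]
[170. 168. 165. 161. 156. 147. 135. 126. 120. 112. 102.  94.  91.  90.
  87.  77.  65.  58.  56.  55.  54.  53.  53.  53.  54.  57.  58.  58.]
[np.float64(-1.0633786661674256)]
[ 0.73787403 -0.27606521  0.048     ]
[ 0.70626648 -0.4317282   0.048     ]
[ 0.56430788 -0.25165374  0.048     ]
[ 0.54341795 -0.40167328  0.048     ]
```

Call:
{"api": "apply_moves", "payload": {"deltas": [[0,0,0,0,0,0,0],[0,0,0,0,0,0,0],[0,0,0,0,0,0,0],[0,0,0,0,0,0,0],[0,0,0,0,0,0,0],[0,0,0,0,0,0,0],[0,0,0,0,0,0,0],[0,0,0,0,0,0,0],[0,0,0,0,0,0,0],[0,0,0,0,0,0,0]]}}

```text
time_s: 28.75
ee_pos: [0.5276, -0.3191, 0.2738]
eef_rot: [3.141, -0.0, 1.431]
force: [-0.5, 0.6, 0.3]
grip_width: 0.094
grip_force: 0.0
```

```bash
python3 w.py | grep -E " (2[5-9][0-9]|37[0-9])\.\]|^top \[37"; python3 w.py | grep -E " 2[5-9][0-9]\.\]|^top \[37"
```

```text
scene [100. 264.] [ 78 256  44  15 514] [ 0.646 -0.337  0.03 ] [94. 73. 38.]
top [374. 171.] [362 165  28  12 164] [ 0.64  -0.335  0.03 ] [57. 43. 16.]
top [ 14. 287.] [   0  253   30   76 1575] [0.26  0.734 0.03 ] [82. 54. 28.]
top [510. 377.] [507 367   5  17  52] [ 0.04  -0.714  0.03 ] [73.5 48.  25. ]
scene [100. 264.] [ 77 256  45  15 512] [ 0.646 -0.337  0.03 ] [94. 73. 38.]
top [374. 171.] [362 165  27  12 169] [ 0.64  -0.334  0.03 ] [57. 43. 16.]
top [ 14. 288.] [   0  253   30   76 1575] [0.259 0.734 0.03 ] [82. 54. 28.]
```

The weight is still and in the middle of the catch tray. The rocker is back at rest, so I'll hand in.

```bash
python3 -c "
from station import ctrl
print(ctrl.hand_in())"
```

```text
the job is handed in; nothing more can be done
None
```

I handed the job in at about 29 s: the round weight was laid in the rest, regripped and set on the tray, and it lay still in the catch tray with the rocker back at rest and the square weight still hanging; the hand-in gave no verdict.

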